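# Unscrew the cap of the stock jar and lay it in the steel tray

### The job

Open the square amber stock jar that stands in the dark steel holder: unscrew its cap by as many regrips as the thread takes, going up with it by feel, catch it as it comes free and lay it, closed top up, in the shallow steel tray. Turn it gently and do not pull, press or wrench: the jar must stay seated in its holder and the thread must not be strained. Never let the cap fall, and leave everything else on the counter where it is.

Things in the scene. Friction and masses are not known exactly. Their poses are not given: they have to be found in the camera images.
- jar: Loose square amber jar, 0.7 to 0.9 kg, 86 x 86 mm, shoulder at 80 mm, then a round neck with a coarse right-hand thread (over one turn, under two; rising somewhere from 6 to 20 mm a turn), neck top at 114.5 mm. Origin: centre of underside, z up the neck axis. The holder keeps it from turning, 2 mm play a side; only its weight holds it down, so pulling on a threaded cap lifts it.
- cap: Black ribbed round screw cap, 52 mm across, 36 mm high, 60 g, open below. Origin: centre of its lower rim, z up its axis. Starts 3 mm over the shoulder; loosens counter-clockwise from above, rising; play about 1.5 mm axial, 1 mm sideways. A 20 N grip turns it; unless the hand rises with it the thread is strained (over 20 N is too much). Stays put when let go; clears the neck 35 mm above its start height.
- holder: Fixed open-topped square pocket of dark steel, 102 x 102 mm outside, 32 mm high, walls and floor 6 mm, in which the jar stands. Origin: centre of its underside on the counter, axes parallel to the walls.
- tray: Fixed shallow steel tray, 160 mm along its x, 130 mm along its y, 16 mm high, walls and floor 3 mm. Origin: centre of its underside on the counter.
- carton: Bystander: white carton 85 x 50 x 26 mm, origin under its centre.
- vial: Bystander: small amber pill pot, 38 mm across, 52 mm high, origin under its centre.
- bottle: Bystander: round amber bottle, 60 mm across, 125 mm high, origin under its centre.
- pot: Bystander: round white pot with a black lid, 72 mm across, 85 mm high, origin under its centre.
- pack: Bystander: blue packet 60 x 120 x 45 mm, origin under its centre.
- spatula: Bystander: spatula lying flat, along its own x.
- mortar: Bystander: white bowl, 90 mm across, 60 mm high, origin under its centre.

How it is judged (in metres and radians):
On the way:
1. the cap is off the neck, held in the fingers, with the jar seated in its holder (z of cap in the frame of jar above 0.116 m and contact force between the fingers and cap above 0.5 N and z of jar in the frame of holder below 0.009 m and angle between jar's own z axis and vertical below 0.06 rad), for 0.1 s.
At the end, for the whole second after the job is handed in: The cap lies flat on the tray's floor, closed top up (within 0.08 rad), wholly inside the walls and at rest; the jar stands upright (within 0.06 rad) and at rest on the floor of its holder (z of jar in the frame of holder below 0.009 m and angle between jar's own z axis and vertical below 0.06 rad and x of cap in the frame of tray between -0.055 and 0.055 m and y of cap in the frame of tray between -0.04 and 0.04 m and z of cap in the frame of tray below 0.006 m and angle between cap's own z axis and vertical below 0.08 rad and linear speed of each of cap, jar below 0.02 m/s); the robot touches nothing.
It fails at once if the jar is lifted more than 4 mm off the holder's floor or tipped more than 0.15 rad (z of jar in the frame of holder above 0.01 m or angle between jar's own z axis and vertical above 0.15 rad).
It fails at once if the thread is strained: more than 20 N between cap and jar (contact force between cap and jar above 20 N).
It fails at once if the cap falls (moves faster than 0.5 m/s with no finger on it) (contact force between the fingers and cap below 0.05 N and linear speed of cap above 0.5 m/s).
It fails at once if a bystander is moved more than 30 mm or tipped over (distance of any of carton, vial, bottle, pot, pack, spatula, mortar from where it was at the start of the episode above 0.03 m or angle between any of carton, vial, bottle, pot, pack, spatula, mortar's own z axis and vertical above 0.5 rad).
It also fails if it takes over 70 s, if anything falls off the work surface, if the arm or the gripper's body presses on something with over 40 N, if the wrist force passes 120 N, or if a joint passes its speed limit or range.

### The arm

A 6-joint arm with a two-finger parallel gripper is mounted at the origin on the work surface. World frame = base frame: x ahead of the robot, y to its left, z up, the work surface at z = 0. Lengths are in m, angles in degrees, forces in N, time in s.
With the tool pointing down it reaches from about 0.35 to 0.775 m from the base axis. Payload 7.3 kg.
Tool frame: the origin (TCP) lies on the centre line of the jaws, within the pads' length; the fingertips stand 25 mm ahead of it and the grasp point (between the pads) lies 6 mm ahead of it; z points along the fingers, y is the line along which they close (so a half turn about z gives the same grasp; the last joint's range is limited). The gripper opens to 92 mm and grips with 3 to 60 N. Pads are 19 mm wide; open, the fingers measure 130 mm over their backs; the gripper's body (75 mm by 190 mm) begins 47 mm behind the grasp point.
Start: joints at [-77.578, 19.595, 87.324, -0, 73.075, -8.365], TCP at [0.186, -0.491, 0.252] pointing down, gripper open.
Joint ranges: [-145.02, 145.02], [-44.19, 115.74], [2.07, 154.8], [-57.11, 237.11], [16.16, 152.29], [-177.93, 177.93]. Speed limits (degrees/s): [147.25, 147.25, 180, 180, 180, 180].

### API

Orientations are given as a 3x3 rotation matrix whose columns are the frame's x, y, z axes.
In Python, from station import arm gives the robot as it stands.
- The arm moves only by the tool drive_tool, never from a script. Its argument "series" is one flat list of numbers, 7 for each row, row after row: the shift along the tool's x, y, z in cm, then the turn, a rotation vector about the tool's x, y, z in units of 8 degrees (1.0 is 8 degrees), then the gripper's target within -1 to 1 (shut at 1, half-way at 0, fully open at -1). In form: [dx, dy, dz, rx, ry, rz, claw, dx, dy, dz, rx, ry, rz, claw, ...]. A call has 1 to 10 rows; each row is the pose to reach, as a shift and turn from the pose commanded when the call began, along the tool's axes at that moment; what a row does not reach only later rows make up. A row lasts 1/8 s, in which the tool goes at most 62.5 mm and 10.7 degrees, less where a joint would pass 70% of its speed; a pose out of reach is approached as far as the arm can. A call with a gripper value outside its range is refused whole. The fingers move at their own pace and stop on an object; "force" is the grip in N (left out, the last holds). Time passes only in rows, so rows that repeat a pose let the fingers close. It gives the time, the measured TCP pose, the force, the opening and the grip force at its end, in the units of the state.
- arm.read_state(): the state, without advancing time (a new reading comes with each control period).
- arm.capture(name): name is "side" or "top"; returns a dict with "color" (420x560x3 uint8, red, green, blue), "mtx" (3x3 intrinsics, pixels), "position" and "orientation" of the camera in the world. Camera axes: x right, y up, looking along -z (the intrinsics and any distortion apply to the point x, -y, -z); pixel columns grow to the right and rows downward; lengths in m; the calibration is good to about 2 mm. A picture is of the moment at which its call begins. There is no depth.
- arm.hand_in(): hands the job in; it is judged then, once.
The state is a dict: "time": time; "q": joint angles; "dq": joint speeds; "tau": joint torques, N m; "tool_pos": TCP position; "eef_rot": TCP orientation; "ft_force": force on the tool from outside, world axes, zero at the start; "torque": the same for the moment, N m; "grip_width": finger opening in m; "grasp_force": force on a finger pad.
Only numpy, scipy, OpenCV 4.12 (cv2) and the standard library are available. Lean on these libraries where they do the work, as an engineer would, in place of code of your own. Each camera call takes 0.05 s, during which the arm holds its last target. There are 200 camera calls.

## Working session

There is one attempt and no reset: what is moved stays moved. The work goes in short steps, Python scripts to look and compute and a tool call to move; the robot and the scene stay as the last step left them, time stands still between calls to the robot, and variables do not carry over. Pictures are saved under pics/ and viewed, at most 10 in all, crops included, and the job is handed in when it is done.

Besides the shell and the picture viewer there is one more tool, called after "Request:" by a JSON object that holds its "name" and its "arguments", one argument or row to a line. drive_tool: Moves the arm, as the interface text tells. Its arguments: {"type":"object","properties":{"series":{"type":"array","items":{"type":"number"}},"force":{"type":"number"}},"required":["series"]}

```bash
mkdir -p pics; ls
python3 - <<'E'
from station import arm
import cv2,pickle
d={}
for n in("top","side"):
    c=arm.capture(n); d[n]=c; cv2.imwrite(f"pics/{n}0.png",c["color"][:,:,::-1])
    print(n,c["mtx"].tolist(),c["position"],c["orientation"],[k for k in c])
pickle.dump(d,open("c0.pkl","wb"))
print(arm.read_state())
E
```

```text
pics
top [[455.6567573420255, 0.0, 277.44055685247304], [0.0, 455.6567573420255, 198.67350519608584], [0.0, 0.0, 1.0]] [ 0.47665207 -0.0100702   1.32252849] [[ 0.0191641   0.99370155 -0.1104082 ]
 [-0.99980649  0.01953727  0.00229896]
 [ 0.00444155  0.11034278  0.99388367]] ['color', 'mtx', 'position', 'orientation']
side [[449.611115325444, 0.0, 279.2152946608882], [0.0, 449.611115325444, 204.48161495502075], [0.0, 0.0, 1.0]] [0.42077938 0.99302977 0.70464476] [[-0.98071829  0.08849204 -0.17424351]
 [-0.19490376 -0.5080843   0.83896535]
 [-0.01428864  0.85674938  0.515535  ]] ['color', 'mtx', 'position', 'orientation']
{'time': 0.1, 'q': array([-7.75816373e+01,  1.96304288e+01,  8.73706693e+01, -2.05116833e-03,
        7.30755135e+01, -8.36674088e+00]), 'dq': array([ 0.02528519,  0.00597007, -0.12105119,  0.14657056,  0.04599539,
       -0.00160997]), 'tau': array([ 1.57555965e-03, -4.32004416e+01, -2.44694871e+01,  7.18942448e-02,
        5.26432588e-02, -2.73956039e-05]), 'tool_pos': array([ 0.1862304 , -0.49050967,  0.25113933]), 'eef_rot': array([[ 9.34914289e-01,  3.54873455e-01, -3.20993840e-04],
       [ 3.54873564e-01, -9.34913401e-01,  1.29847345e-03],
       [ 1.60692317e-04, -1.32787361e-03, -9.99999105e-01]]), 'ft_force': array([-0.18822461, -0.62982972, -0.46438244]), 'torque': array([-0.00464288,  0.00580494,  0.02884884]), 'grasp_force': 0.0, 'grip_width': 0.09158196703810215}
```

View pics/top0.png

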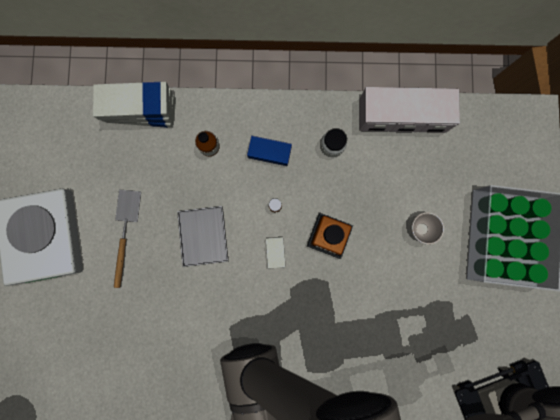

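View pics/side0.png

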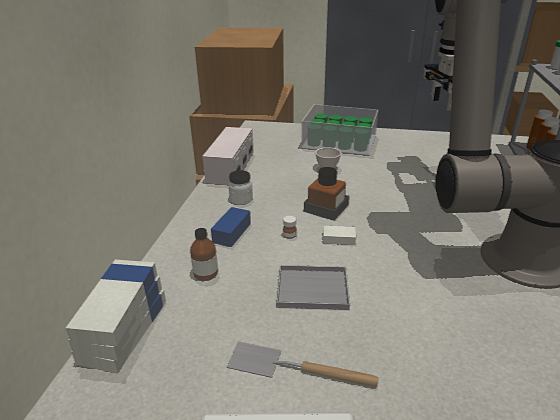

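The top view shows the jar with its black cap at about (333,234), the tray at about (203,236), the carton at (275,252) and the vial at (275,205). The side view shows the cap at about (328,177) and the tray at (313,287).

```bash
python3 - <<'E'
import cv2,pickle,numpy as np
d=pickle.load(open("c0.pkl","rb"))
def crop(n,x,y,w,h,s): return cv2.resize(d[n]["color"][y:y+h,x:x+w,::-1],None,fx=s,fy=s,interpolation=cv2.INTER_CUBIC)
a=crop("top",302,206,60,60,6.5); b=crop("side",297,160,60,60,6.5)
im=np.clip(np.hstack([a,b]).astype(float)*1.7,0,255).astype(np.uint8)
cv2.imwrite("pics/crop.png",im); print(im.shape)
E
cat > h.py <<'E'
import numpy as np, cv2
def ray(c,px):
    m=c["mtx"];v=np.array([(px[0]-m[0,2])/m[0,0],-(px[1]-m[1,2])/m[1,1],-1.])
    return np.array(c["position"]),np.array(c["orientation"])@v
def onz(c,px,z):
    p,v=ray(c,px); return p+v*(z-p[2])/v[2]
def proj(c,P):
    q=np.array(c["orientation"]).T@(np.array(P)-c["position"]); m=c["mtx"]
    return np.array([m[0,2]+m[0,0]*q[0]/-q[2], m[1,2]+m[1,1]*q[1]/q[2]])
def tri(cs,ps):
    A=np.zeros((3,3));b=np.zeros(3)
    for c,p in zip(cs,ps):
        o,v=ray(c,p);v/=np.linalg.norm(v);M=np.eye(3)-np.outer(v,v);A+=M;b+=M@o
    return np.linalg.solve(A,b)
E
```

```text
(390, 780, 3)
```

View pics/crop.png

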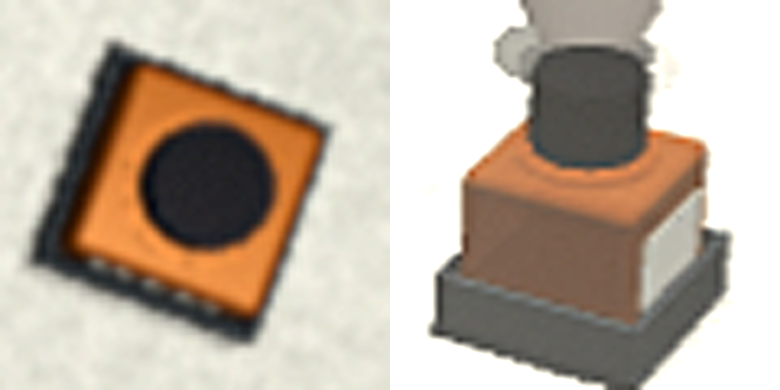

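The cap's top disc is centred at about (334,234) in the top image. In the side image it spans columns about 379–397.

Run:
```python
import pickle,numpy as np,cv2
from h import *
from scipy.optimize import least_squares
d=pickle.load(open("c0.pkl","rb"));t,s=d["top"],d["side"]
T=lambda x,y:(302+x/6.5-.42,206+y/6.5-.42); S=lambda x,y:(297+(x-390)/6.5-.42,160+y/6.5-.42)
print("cap top",onz(t,T(210,184),.125)[:2], "tri",tri([t,s],[T(210,184),S(590,65)]))
cor=np.array([onz(t,T(*p),.086)[:2] for p in [(137,65),(328,128),(255,318),(72,248)]])
print("jar",cor.mean(0),np.linalg.norm(cor-np.roll(cor,1,0),axis=1)); e=cor[1]-cor[0];print(np.degrees(np.arctan2(e[1],e[0])))
hc=np.array([onz(t,T(*p),z)[:2] for p,z in [((115,45),.032),((38,262),.032),((250,340),.032)]]);print("holder",(hc[0]+hc[2])/2,np.linalg.norm(hc[1:]-hc[:-1],axis=1))
c=onz(t,T(210,184),.125)[:2]
for z in(.089,.125):
  pts=np.array([proj(s,[c[0]+.026*np.cos(a),c[1]+.026*np.sin(a),z]) for a in np.linspace(0,6.28,40)])
  print("side pred crop",z,((pts.min(0)-[297,160]+.42)*6.5+[390,0]),((pts.max(0)-[297,160]+.42)*6.5+[390,0]))
# tray corners in top
g=np.array([(179,208),(223.5,206.5),(228.5,264),(183.5,266)])
tc=np.array([onz(t,p,.016)[:2] for p in g]);print("tray",tc.mean(0),np.linalg.norm(tc-np.roll(tc,1,0),axis=1),tc)
st=np.array([onz(s,p,.016)[:2] for p in[(281,267),(347,267.5),(348.5,301),(277.5,301)]]);print("tray side",st.mean(0))
for n,p,z in[("carton",(275,252),.026),("vial",(275,205),.052),("pot",(335,140),.085),("mortar",(427,227),.06),("pack",(270,150),.045)]:print(n,onz(t,p,z)[:2])
```

```text
cap top [ 0.51966719 -0.16266953] tri [ 0.51912441 -0.16262482  0.12562729]
jar [ 0.51873314 -0.16265804] [0.08115891 0.08376995 0.08491681 0.08099295]
-107.22841025492681
holder [ 0.51943101 -0.1624199 ] [0.10041225 0.09741926]
side pred crop 0.089 [525.86186249 111.45468243] [642.90574262 166.27762977]
side pred crop 0.125 [528.28137087  39.97376997] [647.0256577   93.08577189]
tray [0.51058609 0.19572762] [0.1659494  0.12792042 0.16470567 0.12761127] [[0.58924661 0.26942285]
 [0.59608083 0.14168513]
 [0.43252913 0.12222242]
 [0.42448779 0.24958008]]
tray side [0.50756895 0.20329931]
carton [ 0.46893914 -0.00907909]
vial [ 0.59983083 -0.00651573]
pot [ 0.78098655 -0.16942696]
mortar [ 0.54604433 -0.42912295]
pack [0.75792394 0.01088983]
```

Request:
{"name": "drive_tool", "arguments": {
  "series": [21, -9.5, 2, 0, 0, 5, -1, 42.7, -18.8, 4, 0, 0, 10, -1, 42.7, -18.8, 4, 0, 0, 14, -1, 42.7, -18.8, 4, 0, 0, 14, -1, 42.7, -18.8, 4, 0, 0, 14, -1, 42.7, -18.8, 4, 0, 0, 14, -1, 42.7, -18.8, 4, 0, 0, 14, -1, 42.7, -18.8, 4, 0, 0, 14, -1, 42.7, -18.8, 4, 0, 0, 14, -1, 42.7, -18.8, 4, 0, 0, 14, -1],
  "force": 20
}}

```text
time: 1.35
tool_pos: [0.5197, -0.1616, 0.2109]
eef_rot: [[0.22, -0.976, -0.001], [-0.976, -0.22, 0.001], [-0.001, 0.001, -1.0]]
ft_force: [-0.8, -0.2, 0.5]
grip_width: 0.0916
grasp_force: 0.0
```

Request:
{"name": "drive_tool", "arguments": {
  "series": [0.1, 0.1, 3, 0, 0, 0.8, -1, 0.1, 0.1, 6, 0, 0, 1.6, -1, 0.1, 0.1, 6, 0, 0, 1.6, -1, 0.1, 0.1, 6, 0, 0, 1.6, -1]
}}

```text
time: 1.85
tool_pos: [0.5186, -0.165, 0.1526]
eef_rot: [[0.003, -1.0, 0.001], [-1.0, -0.003, -0.001], [0.001, -0.001, -1.0]]
ft_force: [1.1, -0.3, -0.2]
grip_width: 0.091
grasp_force: 0.0
```

Run:
```python
from station import arm
import cv2,numpy as np
s=arm.read_state();print(s["q"],s["tool_pos"],s["ft_force"],s["torque"])
r=lambda n,x,y,w,h:cv2.resize(arm.capture(n)["color"][y:y+h,x:x+w,::-1],(390,390),interpolation=cv2.INTER_CUBIC)
cv2.imwrite("pics/c2.png",np.clip(np.hstack([r("top",295,200,78,78),r("side",287,140,78,78)])*1.7,0,255).astype(np.uint8))
```

```text
[-2.57181590e+01  2.71673841e+01  9.23726349e+01 -3.91844130e-03
  6.03970144e+01  1.54083620e+02] [ 0.51855325 -0.16498425  0.15256315] [ 1.1105662  -0.28431263 -0.19884527] [ 0.21099402 -0.08140856 -0.01493784]
```

View pics/c2.png

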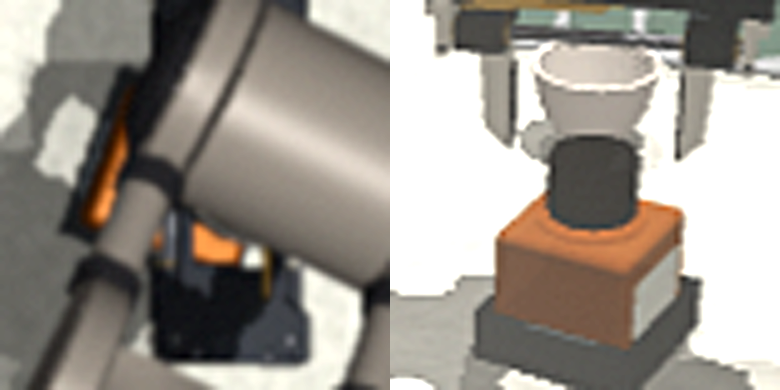

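The fingers straddle the cap evenly: in the side crop their inner edges are at about 517 and 675, and the cap is at 548–638. I'll lower the hand around the cap next.

Request:
{"name": "drive_tool", "arguments": {
  "series": [-0.2, -0.05, 2, 0, 0, 0, -1, -0.2, -0.05, 3.6, 0, 0, 0, -1, -0.2, -0.05, 3.6, 0, 0, 0, -1, -0.2, -0.05, 3.6, 0, 0, 0, -1]
}}

```text
time: 2.45
tool_pos: [0.5189, -0.163, 0.1163]
eef_rot: [[0.002, -1.0, 0.001], [-1.0, -0.002, -0.001], [0.001, -0.001, -1.0]]
ft_force: [-0.4, 0.0, 0.0]
grip_width: 0.0919
grasp_force: 0.0
```

Request:
{"name": "drive_tool", "arguments": {
  "series": [0, 0, 0, 0, 0, 0, 0, 0, 0, 0, 0, 0, 0, 0, 0, 0, 0, 0, 0, 0, 1, 0, 0, 0, 0, 0, 0, 1, 0, 0, 0, 0, 0, 0, 1],
  "force": 20
}}

```text
time: 3.08
tool_pos: [0.5186, -0.1628, 0.1158]
eef_rot: [[0.001, -1.0, 0.0], [-1.0, -0.001, -0.0], [0.0, -0.0, -1.0]]
ft_force: [0.2, -0.1, 0.2]
grip_width: 0.0521
grasp_force: 20.0
```

Request:
{"name": "drive_tool", "arguments": {
  "series": [0, 0, -0.01, 0, 0, -0.5, 1, 0, 0, -0.03, 0, 0, -1, 1, 0, 0, -0.04, 0, 0, -1.5, 1, 0, 0, -0.05, 0, 0, -2, 1, 0, 0, -0.05, 0, 0, -2, 1]
}}

```text
time: 3.7
tool_pos: [0.5187, -0.1628, 0.1164]
eef_rot: [[0.276, -0.961, 0.0], [-0.961, -0.276, -0.0], [0.0, -0.0, -1.0]]
ft_force: [0.1, 0.5, 1.4]
grip_width: 0.0523
grasp_force: 20.0
```

Request:
{"name": "drive_tool", "arguments": {
  "series": [0, 0, -0.01, 0, 0, -0.5, 1, 0, 0, -0.03, 0, 0, -1, 1, 0, 0, -0.05, 0, 0, -1.5, 1, 0, 0, -0.07, 0, 0, -2, 1, 0, 0, -0.08, 0, 0, -2.5, 1, 0, 0, -0.1, 0, 0, -3, 1, 0, 0, -0.1, 0, 0, -3, 1]
}}

```text
time: 4.58
tool_pos: [0.5188, -0.1628, 0.1175]
eef_rot: [[0.643, -0.766, 0.001], [-0.766, -0.643, -0.0], [0.001, -0.0, -1.0]]
ft_force: [-0.9, 0.2, 4.0]
grip_width: 0.0517
grasp_force: 20.0
```

Request:
{"name": "drive_tool", "arguments": {
  "series": [0, 0, -0.04, 0, 0, -0.5, 1, 0, 0, -0.07, 0, 0, -1, 1, 0, 0, -0.1, 0, 0, -1.5, 1, 0, 0, -0.13, 0, 0, -2, 1, 0, 0, -0.13, 0, 0, -2, 1]
}}

```text
time: 5.2
tool_pos: [0.5184, -0.1627, 0.1183]
eef_rot: [[0.828, -0.56, -0.0], [-0.56, -0.828, 0.0], [-0.0, 0.0, -1.0]]
ft_force: [-0.3, -0.1, 0.8]
grip_width: 0.0521
grasp_force: 20.0
```

Request:
{"name": "drive_tool", "arguments": {
  "series": [0, 0, -0.03, 0, 0, -0.7, 1, 0, 0, -0.06, 0, 0, -1.4, 1, 0, 0, -0.09, 0, 0, -2.1, 1, 0, 0, -0.12, 0, 0, -2.8, 1, 0, 0, -0.15, 0, 0, -3.5, 1, 0, 0, -0.18, 0, 0, -4.2, 1, 0, 0, -0.2, 0, 0, -4.6, 1, 0, 0, -0.22, 0, 0, -5, 1, 0, 0, -0.22, 0, 0, -5, 1]
}}

```text
time: 6.32
tool_pos: [0.5184, -0.1627, 0.1205]
eef_rot: [[0.995, 0.103, -0.0], [0.103, -0.995, 0.0], [-0.0, -0.0, -1.0]]
ft_force: [0.2, -0.8, -0.5]
grip_width: 0.0521
grasp_force: 20.0
```

Request:
{"name": "drive_tool", "arguments": {
  "series": [0, 0, -0.02, 0, 0, -0.7, 1, 0, 0, -0.05, 0, 0, -1.4, 1, 0, 0, -0.07, 0, 0, -2.1, 1, 0, 0, -0.09, 0, 0, -2.8, 1, 0, 0, -0.11, 0, 0, -3.5, 1, 0, 0, -0.14, 0, 0, -4.2, 1, 0, 0, -0.15, 0, 0, -4.6, 1, 0, 0, -0.16, 0, 0, -5, 1, 0, 0, -0.16, 0, 0, -5, 1]
}}

```text
time: 7.45
tool_pos: [0.5185, -0.1627, 0.1222]
eef_rot: [[0.696, 0.718, -0.0], [0.718, -0.696, 0.0], [-0.0, -0.0, -1.0]]
ft_force: [1.0, 0.2, -1.2]
grip_width: 0.052
grasp_force: 20.0
```

Request:
{"name": "drive_tool", "arguments": {
  "series": [0, 0, -0.02, 0, 0, -0.7, 1, 0, 0, -0.04, 0, 0, -1.4, 1, 0, 0, -0.06, 0, 0, -2.1, 1, 0, 0, -0.08, 0, 0, -2.8, 1, 0, 0, -0.1, 0, 0, -3.5, 1, 0, 0, -0.11, 0, 0, -4.2, 1, 0, 0, -0.12, 0, 0, -4.6, 1, 0, 0, -0.13, 0, 0, -5, 1, 0, 0, -0.13, 0, 0, -5, 1]
}}

```text
time: 8.57
tool_pos: [0.5186, -0.1627, 0.1237]
eef_rot: [[0.071, 0.997, 0.0], [0.997, -0.071, -0.0], [-0.0, 0.0, -1.0]]
ft_force: [0.0, 0.2, -0.4]
grip_width: 0.0519
grasp_force: 20.0
```

Request:
{"name": "drive_tool", "arguments": {
  "series": [0, 0, -0.02, 0, 0, -0.7, 1, 0, 0, -0.05, 0, 0, -1.4, 1, 0, 0, -0.08, 0, 0, -2.2, 1, 0, 0, -0.11, 0, 0, -3, 1, 0, 0, -0.14, 0, 0, -3.8, 1, 0, 0, -0.17, 0, 0, -4.6, 1, 0, 0, -0.2, 0, 0, -5.4, 1, 0, 0, -0.22, 0, 0, -6.2, 1, 0, 0, -0.24, 0, 0, -7, 1, 0, 0, -0.24, 0, 0, -7, 1]
}}

```text
time: 9.82
tool_pos: [0.5184, -0.1627, 0.126]
eef_rot: [[-0.787, 0.617, -0.0], [0.617, 0.787, -0.0], [0.0, -0.0, -1.0]]
ft_force: [-1.4, 1.0, 0.8]
grip_width: 0.0516
grasp_force: 20.0
```

Request:
{"name": "drive_tool", "arguments": {
  "series": [0, 0, -0.03, 0, 0, -0.7, 1, 0, 0, -0.06, 0, 0, -1.4, 1, 0, 0, -0.09, 0, 0, -2.2, 1, 0, 0, -0.12, 0, 0, -3, 1, 0, 0, -0.15, 0, 0, -3.8, 1, 0, 0, -0.18, 0, 0, -4.6, 1, 0, 0, -0.2, 0, 0, -5.4, 1, 0, 0, -0.22, 0, 0, -6.2, 1, 0, 0, -0.24, 0, 0, -7, 1, 0, 0, -0.24, 0, 0, -7, 1]
}}

```text
time: 11.08
tool_pos: [0.5187, -0.1629, 0.1286]
eef_rot: [[-0.952, -0.306, 0.0], [-0.306, 0.952, -0.0], [-0.0, -0.001, -1.0]]
ft_force: [-0.2, -0.0, 1.8]
grip_width: 0.0517
grasp_force: 20.0
```

Run:
```python
from station import arm
import cv2,numpy as np
s=arm.read_state();print(s["q"],s["tool_pos"],s["ft_force"],s["torque"])
r=lambda n,x,y,w,h:cv2.resize(arm.capture(n)["color"][y:y+h,x:x+w,::-1],(546,546),interpolation=cv2.INTER_CUBIC)
cv2.imwrite("pics/c3.png",np.clip(r("side",287,140,78,78)*1.7,0,255).astype(np.uint8))
```

```text
[-2.55050454e+01  2.88418515e+01  9.39479336e+01 -1.07643052e-02
  5.71770713e+01 -1.33342285e+02] [ 0.51870985 -0.16286995  0.12856086] [-0.15286817 -0.04160274  1.79398151] [ 0.08680385 -0.06294616  0.03270396]
```

View pics/c3.png

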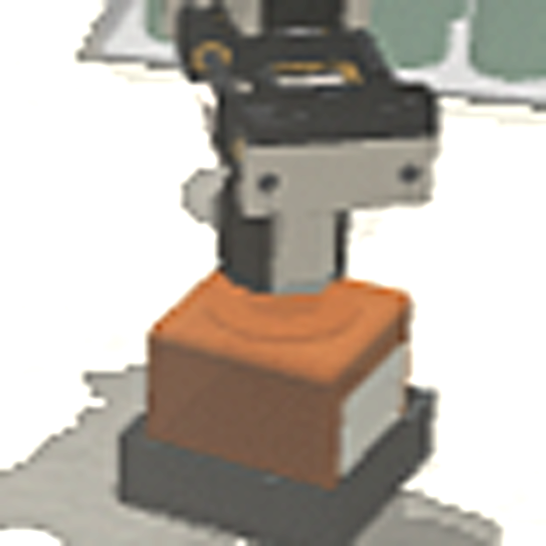

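The cap is rising with the hand (its lower rim is at about row 290) and the jar still sits in its holder.

Request:
{"name": "drive_tool", "arguments": {
  "series": [0, 0, -0.04, 0, 0, -0.7, 1, 0, 0, -0.07, 0, 0, -1.4, 1, 0, 0, -0.1, 0, 0, -2.1, 1, 0, 0, -0.13, 0, 0, -2.8, 1, 0, 0, -0.15, 0, 0, -3.4, 1, 0, 0, -0.17, 0, 0, -4, 1, 0, 0, -0.19, 0, 0, -4.5, 1, 0, 0, -0.19, 0, 0, -4.5, 1]
}}

```text
time: 12.12
tool_pos: [0.5186, -0.1627, 0.1302]
eef_rot: [[-0.59, -0.808, 0.0], [-0.808, 0.59, -0.0], [0.0, -0.0, -1.0]]
ft_force: [0.8, -0.1, -0.6]
grip_width: 0.052
grasp_force: 20.0
```

Request:
{"name": "drive_tool", "arguments": {
  "series": [0, 0, 0, 0, 0, 0, 0, 0, 0, 0, 0, 0, 0, -1, 0, 0, 0, 0, 0, 0, -1, 0, 0, 0, 0, 0, 0, -1]
}}

```text
time: 12.62
tool_pos: [0.5186, -0.1628, 0.1303]
eef_rot: [[-0.587, -0.81, 0.0], [-0.81, 0.587, -0.0], [0.0, -0.0, -1.0]]
ft_force: [0.2, -0.3, 0.2]
grip_width: 0.077
grasp_force: 0.0
```

Request:
{"name": "drive_tool", "arguments": {
  "series": [0, 0, 0, 0, 0, 1, -1, 0, 0, 0, 0, 0, 2, -1, 0, 0, 0, 0, 0, 3.3, -1, 0, 0, 0, 0, 0, 4.6, -1, 0, 0, 0, 0, 0, 5.9, -1, 0, 0, 0, 0, 0, 7.2, -1, 0, 0, 0, 0, 0, 8.5, -1, 0, 0, 0, 0, 0, 9.8, -1, 0, 0, 0, 0, 0, 11.1, -1, 0, 0, 0, 0, 0, 12, -1]
}}

```text
time: 13.88
tool_pos: [0.5186, -0.1627, 0.1303]
eef_rot: [[-0.741, 0.672, 0.0], [0.672, 0.741, -0.0], [-0.0, -0.0, -1.0]]
ft_force: [-0.4, -0.4, -0.4]
grip_width: 0.0917
grasp_force: 0.0
```

Request:
{"name": "drive_tool", "arguments": {
  "series": [0, 0, 0, 0, 0, 1.3, -1, 0, 0, 0, 0, 0, 2.6, -1, 0, 0, 0, 0, 0, 3.9, -1, 0, 0, 0, 0, 0, 5.2, -1, 0, 0, 0, 0, 0, 6.5, -1, 0, 0, 0, 0, 0, 7.8, -1, 0, 0, 0, 0, 0, 9.1, -1, 0, 0, 0, 0, 0, 10.4, -1, 0, 0, 0, 0, 0, 11.7, -1, 0, 0, 0, 0, 0, 12, -1]
}}

```text
time: 15.12
tool_pos: [0.5186, -0.1628, 0.1303]
eef_rot: [[0.744, 0.668, 0.0], [0.668, -0.744, -0.0], [-0.0, 0.0, -1.0]]
ft_force: [0.2, -0.0, 0.2]
grip_width: 0.0921
grasp_force: 0.0
```

Request:
{"name": "drive_tool", "arguments": {
  "series": [0, 0, 0, 0, 0, 1.3, -1, 0, 0, 0, 0, 0, 2.6, -1, 0, 0, 0, 0, 0, 3.9, -1, 0, 0, 0, 0, 0, 5.2, -1, 0, 0, 0, 0, 0, 6.5, -1, 0, 0, 0, 0, 0, 7.8, -1, 0, 0, 0, 0, 0, 9.1, -1, 0, 0, 0, 0, 0, 10.4, -1, 0, 0, 0, 0, 0, 11.7, -1, 0, 0, 0, 0, 0, 12, -1]
}}

```text
time: 16.38
tool_pos: [0.5186, -0.1628, 0.1303]
eef_rot: [[0.586, -0.81, 0.0], [-0.81, -0.586, -0.0], [0.0, 0.0, -1.0]]
ft_force: [-0.4, -0.1, -0.3]
grip_width: 0.092
grasp_force: 0.0
```

Request:
{"name": "drive_tool", "arguments": {
  "series": [0, 0, 0, 0, 0, 1.3, -1, 0, 0, 0, 0, 0, 2.6, -1, 0, 0, 0, 0, 0, 3.5, -1, 0, 0, 0, 0, 0, 3.5, -1]
}}

```text
time: 16.88
tool_pos: [0.5186, -0.1627, 0.1303]
eef_rot: [[0.142, -0.99, 0.0], [-0.99, -0.142, -0.0], [0.0, 0.0, -1.0]]
ft_force: [0.4, 0.4, -0.3]
grip_width: 0.0916
grasp_force: 0.0
```

Run:
```python
from station import arm
import cv2,numpy as np
s=arm.read_state();print(s["q"],s["tool_pos"],s["ft_force"],s["torque"])
r=lambda n,x,y,w,h:cv2.resize(arm.capture(n)["color"][y:y+h,x:x+w,::-1],(546,546),interpolation=cv2.INTER_CUBIC)
cv2.imwrite("pics/c4.png",np.clip(r("side",287,140,78,78)*1.7,0,255).astype(np.uint8))
```

```text
[-2.55012053e+01  2.87100971e+01  9.38444791e+01 -6.61067454e-03
  5.74421246e+01  1.46365479e+02] [ 0.51857405 -0.16274551  0.13032986] [ 0.41732403  0.38155887 -0.3150157 ] [ 0.18187137 -0.02105039  0.0230766 ]
```

View pics/c4.png

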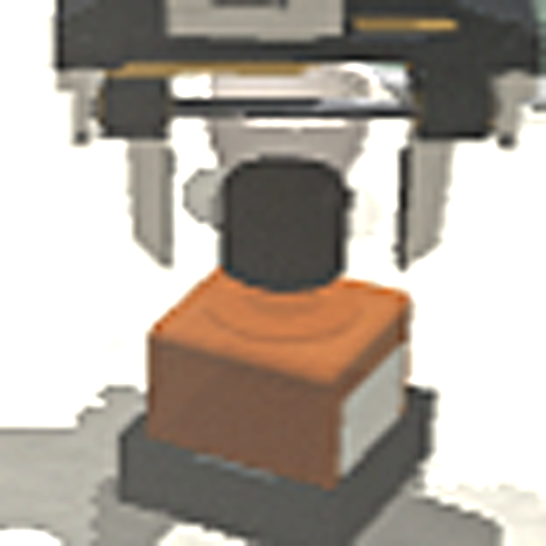

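The cap stayed in place (rows 157–290), centred between the open fingers. I'll regrip it 3 mm higher so the fingertips clear the tray floor later.

Request:
{"name": "drive_tool", "arguments": {
  "series": [0, 0, -0.3, 0, 0, 0, 0, 0, 0, -0.3, 0, 0, 0, 0, 0, 0, -0.3, 0, 0, 0, 1, 0, 0, -0.3, 0, 0, 0, 1, 0, 0, -0.3, 0, 0, 0, 1],
  "force": 20
}}

```text
time: 17.55
tool_pos: [0.5186, -0.1627, 0.1333]
eef_rot: [[0.141, -0.99, -0.0], [-0.99, -0.141, -0.0], [0.0, 0.0, -1.0]]
ft_force: [0.4, -0.0, -0.4]
grip_width: 0.0517
grasp_force: 20.0
```

Request:
{"name": "drive_tool", "arguments": {
  "series": [0, 0, -0.02, 0, 0, -0.6, 1, 0, 0, -0.04, 0, 0, -1.2, 1, 0, 0, -0.07, 0, 0, -1.8, 1, 0, 0, -0.1, 0, 0, -2.4, 1, 0, 0, -0.12, 0, 0, -3, 1, 0, 0, -0.12, 0, 0, -3, 1]
}}

```text
time: 18.3
tool_pos: [0.5185, -0.1627, 0.1344]
eef_rot: [[0.531, -0.848, -0.0], [-0.848, -0.531, -0.0], [-0.0, 0.0, -1.0]]
ft_force: [-0.5, -0.3, -0.2]
grip_width: 0.0518
grasp_force: 20.0
```

Request:
{"name": "drive_tool", "arguments": {
  "series": [0, 0, -0.03, 0, 0, -0.7, 1, 0, 0, -0.06, 0, 0, -1.4, 1, 0, 0, -0.09, 0, 0, -2.2, 1, 0, 0, -0.12, 0, 0, -3, 1, 0, 0, -0.15, 0, 0, -3.8, 1, 0, 0, -0.18, 0, 0, -4.6, 1, 0, 0, -0.21, 0, 0, -5.4, 1, 0, 0, -0.23, 0, 0, -6.2, 1, 0, 0, -0.25, 0, 0, -7, 1, 0, 0, -0.25, 0, 0, -7, 1]
}}

```text
time: 19.55
tool_pos: [0.5185, -0.1627, 0.1369]
eef_rot: [[0.999, -0.036, -0.0], [-0.036, -0.999, -0.0], [-0.0, 0.0, -1.0]]
ft_force: [-0.2, 0.8, -0.8]
grip_width: 0.0521
grasp_force: 20.0
```

Request:
{"name": "drive_tool", "arguments": {
  "series": [0, 0, -0.03, 0, 0, -0.7, 1, 0, 0, -0.06, 0, 0, -1.4, 1, 0, 0, -0.09, 0, 0, -2.2, 1, 0, 0, -0.12, 0, 0, -3, 1, 0, 0, -0.15, 0, 0, -3.8, 1, 0, 0, -0.18, 0, 0, -4.6, 1, 0, 0, -0.21, 0, 0, -5.4, 1, 0, 0, -0.23, 0, 0, -6.2, 1, 0, 0, -0.25, 0, 0, -7, 1, 0, 0, -0.25, 0, 0, -7, 1]
}}

```text
time: 20.8
tool_pos: [0.5186, -0.1627, 0.1395]
eef_rot: [[0.59, 0.808, -0.0], [0.808, -0.59, -0.0], [-0.0, -0.0, -1.0]]
ft_force: [-0.8, 0.5, -1.9]
grip_width: 0.0518
grasp_force: 20.0
```

Request:
{"name": "drive_tool", "arguments": {
  "series": [0, 0, -0.01, 0, 0, -0.7, 1, 0, 0, -0.03, 0, 0, -1.4, 1, 0, 0, -0.06, 0, 0, -2.2, 1, 0, 0, -0.09, 0, 0, -3, 1, 0, 0, -0.12, 0, 0, -3.8, 1, 0, 0, -0.14, 0, 0, -4.6, 1, 0, 0, -0.17, 0, 0, -5.4, 1, 0, 0, -0.19, 0, 0, -6.2, 1, 0, 0, -0.21, 0, 0, -7, 1, 0, 0, -0.21, 0, 0, -7, 1]
}}

```text
time: 22.05
tool_pos: [0.5186, -0.1628, 0.1417]
eef_rot: [[-0.339, 0.941, 0.0], [0.941, 0.339, -0.0], [-0.0, 0.0, -1.0]]
ft_force: [0.1, 0.7, 0.1]
grip_width: 0.052
grasp_force: 20.0
```

Request:
{"name": "drive_tool", "arguments": {
  "series": [0, 0, -0.03, 0, 0, -0.7, 1, 0, 0, -0.06, 0, 0, -1.4, 1, 0, 0, -0.09, 0, 0, -2.2, 1, 0, 0, -0.12, 0, 0, -3, 1, 0, 0, -0.15, 0, 0, -3.8, 1, 0, 0, -0.17, 0, 0, -4.6, 1, 0, 0, -0.2, 0, 0, -5.4, 1, 0, 0, -0.22, 0, 0, -6.2, 1, 0, 0, -0.24, 0, 0, -7, 1, 0, 0, -0.24, 0, 0, -7, 1]
}}

```text
time: 23.3
tool_pos: [0.5187, -0.1628, 0.1442]
eef_rot: [[-0.969, 0.245, 0.0], [0.245, 0.969, -0.0], [-0.0, -0.0, -1.0]]
ft_force: [-0.1, -0.6, 0.9]
grip_width: 0.052
grasp_force: 20.0
```

Request:
{"name": "drive_tool", "arguments": {
  "series": [0, 0, -0.03, 0, 0, -0.7, 1, 0, 0, -0.06, 0, 0, -1.4, 1, 0, 0, -0.1, 0, 0, -2.2, 1, 0, 0, -0.13, 0, 0, -3, 1, 0, 0, -0.16, 0, 0, -3.8, 1, 0, 0, -0.19, 0, 0, -4.6, 1, 0, 0, -0.22, 0, 0, -5.4, 1, 0, 0, -0.24, 0, 0, -6.2, 1, 0, 0, -0.26, 0, 0, -7, 1, 0, 0, -0.26, 0, 0, -7, 1]
}}

```text
time: 24.55
tool_pos: [0.5185, -0.1627, 0.1465]
eef_rot: [[-0.746, -0.666, -0.0], [-0.666, 0.746, 0.0], [0.0, 0.0, -1.0]]
ft_force: [-0.4, 0.5, -0.7]
grip_width: 0.0518
grasp_force: 20.0
```

Request:
{"name": "drive_tool", "arguments": {
  "series": [0, 0, -0.03, 0, 0, -0.7, 1, 0, 0, -0.06, 0, 0, -1.3, 1, 0, 0, -0.06, 0, 0, -1.3, 1]
}}

```text
time: 24.92
tool_pos: [0.5185, -0.1627, 0.1471]
eef_rot: [[-0.613, -0.79, -0.0], [-0.79, 0.613, -0.0], [0.0, 0.0, -1.0]]
ft_force: [-0.4, 0.3, -0.8]
grip_width: 0.0519
grasp_force: 20.0
```

Request:
{"name": "drive_tool", "arguments": {
  "series": [0, 0, -0.05, 0, 0, 0, 1, 0, 0, -0.1, 0, 0, 0, 1, 0, 0, -0.1, 0, 0, 0, 1]
}}

```text
time: 25.3
tool_pos: [0.5186, -0.1628, 0.1483]
eef_rot: [[-0.61, -0.792, 0.0], [-0.792, 0.61, -0.0], [0.0, -0.0, -1.0]]
ft_force: [0.9, -0.5, -1.0]
grip_width: 0.0521
grasp_force: 20.0
```

Request:
{"name": "drive_tool", "arguments": {
  "series": [0, 0, -0.05, 0, 0, 0, 1, 0, 0, -0.08, 0, 0, 0, 1, 0, 0, -0.08, 0, 0, 0, 1]
}}

```text
time: 25.68
tool_pos: [0.5186, -0.1628, 0.1491]
eef_rot: [[-0.609, -0.793, 0.0], [-0.793, 0.609, -0.0], [0.0, -0.0, -1.0]]
ft_force: [-0.2, -0.1, -0.9]
grip_width: 0.0517
grasp_force: 20.0
```

Request:
{"name": "drive_tool", "arguments": {
  "series": [0, 0, -0.05, 0, 0, 0, 1, 0, 0, -0.1, 0, 0, 0, 1, 0, 0, -0.1, 0, 0, 0, 1]
}}

```text
time: 26.05
tool_pos: [0.5186, -0.1627, 0.1501]
eef_rot: [[-0.609, -0.793, 0.0], [-0.793, 0.609, -0.0], [0.0, -0.0, -1.0]]
ft_force: [0.3, 0.2, -0.7]
grip_width: 0.0521
grasp_force: 20.0
```

Request:
{"name": "drive_tool", "arguments": {
  "series": [0, 0, -0.08, 0, 0, 0, 1, 0, 0, -0.16, 0, 0, 0, 1, 0, 0, -0.24, 0, 0, 0, 1, 0, 0, -0.3, 0, 0, 0, 1, 0, 0, -0.3, 0, 0, 0, 1]
}}

```text
time: 26.68
tool_pos: [0.5186, -0.1628, 0.1531]
eef_rot: [[-0.609, -0.793, 0.0], [-0.793, 0.609, -0.0], [-0.0, -0.0, -1.0]]
ft_force: [-0.0, -0.2, -0.8]
grip_width: 0.0517
grasp_force: 20.0
```

The cap is off the thread. I'll lift it clear and look.

Request:
{"name": "drive_tool", "arguments": {
  "series": [0, 0, -0.2, 0, 0, 0, 1, 0, 0, -0.5, 0, 0, 0, 1, 0, 0, -1, 0, 0, 0, 1, 0, 0, -2, 0, 0, 0, 1, 0, 0, -3.5, 0, 0, 0, 1, 0, 0, -5, 0, 0, 0, 1, 0, 0, -5, 0, 0, 0, 1]
}}

```text
time: 27.55
tool_pos: [0.5194, -0.1631, 0.2049]
eef_rot: [[-0.609, -0.793, 0.003], [-0.793, 0.609, -0.002], [-0.001, -0.004, -1.0]]
ft_force: [-0.7, -1.2, -1.1]
grip_width: 0.0517
grasp_force: 20.0
```

Run:
```python
from station import arm
import cv2,numpy as np
s=arm.read_state();print(s["q"],s["tool_pos"],s["ft_force"])
im=arm.capture("side")["color"][100:340,230:430,::-1]
cv2.imwrite("pics/c5.png",np.clip(cv2.resize(im,None,fx=2.5,fy=2.5,interpolation=cv2.INTER_CUBIC)*1.6,0,255).astype(np.uint8))
```

```text
[-2.55001360e+01  2.38641051e+01  8.85743599e+01 -4.84170846e-03
  6.73516358e+01 -1.67979756e+02] [ 0.51935464 -0.16310046  0.20487533] [-0.69457917 -1.17495224 -1.14378785]
```

View pics/c5.png

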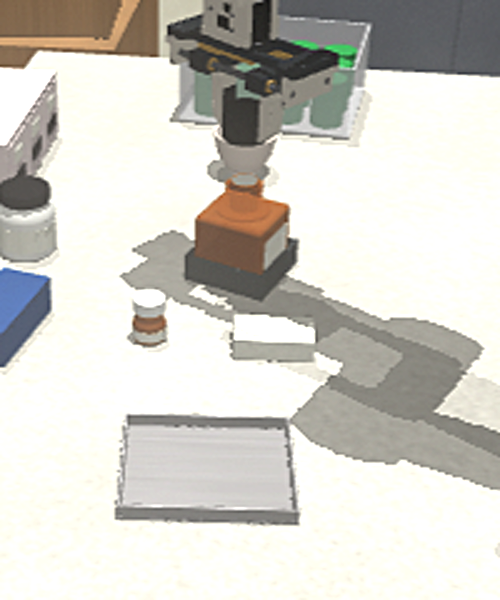

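The cap is in the fingers at about (245,115) in the crop, the jar is seated at about (240,240), and the tray is empty at about (208,468). Now I'll carry the cap to the tray.

Request:
{"name": "drive_tool", "arguments": {
  "series": [-1, 0.8, 0, 0, 0, 0.5, 1, -3, 2.4, 0, 0, 0, 1.5, 1, -6.5, 5.3, 0, 0, 0, 2.5, 1, -10, 8.1, 0, 0, 0, 3.6, 1, -13.5, 10.9, 0, 0, 0, 4.7, 1, -17, 13.8, 0, 0, 0, 5.8, 1, -20.5, 16.6, 0, 0, 0, 6.9, 1, -24, 19.4, 0, 0, 0, 8, 1, -26.5, 21.5, 0, 0, 0, 9, 1, -28.1, 22.7, 0, 0, 0, 10, 1]
}}

```text
time: 28.85
tool_pos: [0.509, 0.2, 0.2023]
eef_rot: [[-0.885, 0.465, -0.001], [0.465, 0.885, -0.0], [0.001, -0.001, -1.0]]
ft_force: [0.7, 0.1, -0.1]
grip_width: 0.0518
grasp_force: 20.0
```

Request:
{"name": "drive_tool", "arguments": {
  "series": [0, 0, 0, 0, 0, 1, 1, 0, 0, 0, 0, 0, 2, 1, 0, 0, 0, 0, 0, 3, 1, 0, 0, 0, 0, 0, 4, 1, 0, 0, 0, 0, 0, 5, 1, 0, 0, 0, 0, 0, 6, 1, 0, 0, 0, 0, 0, 6.9, 1, 0, 0, 0, 0, 0, 6.9, 1, 0, 0, 0, 0, 0, 6.9, 1]
}}

```text
time: 29.98
tool_pos: [0.5095, 0.1983, 0.2027]
eef_rot: [[-0.129, 0.992, -0.001], [0.992, 0.129, -0.0], [-0.0, -0.001, -1.0]]
ft_force: [-0.1, -0.6, -0.8]
grip_width: 0.0515
grasp_force: 20.0
```

Run:
```python
from station import arm
import cv2,numpy as np
s=arm.read_state();print(s["q"],s["tool_pos"],s["ft_force"])
im=arm.capture("side")["color"][140:340,230:430,::-1]
cv2.imwrite("pics/c6.png",np.clip(cv2.resize(im,None,fx=3,fy=3,interpolation=cv2.INTER_CUBIC)*1.6,0,255).astype(np.uint8))
```

```text
[ 1.32376344e+01  2.43529441e+01  8.81607287e+01 -6.05066753e-03
  6.75236556e+01  5.82371815e+00] [0.50953457 0.19831949 0.20267225] [-0.11277439 -0.60865893 -0.79386457]
```

View pics/c6.png

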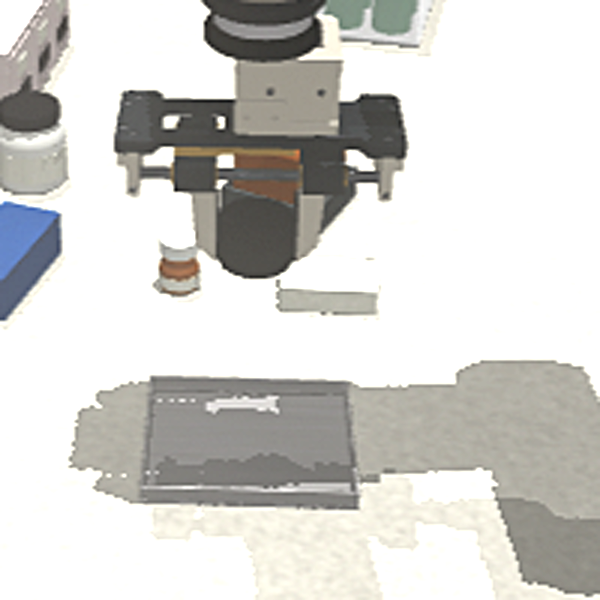

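The tray is below the hand. The cap at about (258,235) looks rounder than it should, so it may have swung in the pads. I'll enlarge it with the expected outline drawn over it.

Run:
```python
from station import arm
import cv2,numpy as np
from h import *
s=arm.read_state();c=arm.capture("side");x0,y0,w,h,k=290,190,52,52,7.5
im=c["color"][y0:y0+h,x0:x0+w,::-1].astype(float)/255
im=(255*np.clip(im*1.5,0,1)**.5).astype(np.uint8)
a=cv2.resize(im,None,fx=k,fy=k,interpolation=cv2.INTER_CUBIC);b=a.copy()
t=s["tool_pos"]
for z in(t[2]-.0298,t[2]+.0062):
  p=np.array([proj(c,[t[0]+.026*np.cos(u),t[1]+.026*np.sin(u),z]) for u in np.linspace(0,6.3,50)])
  cv2.polylines(b,[np.int32((p-[x0,y0]+.5)*k)],True,(0,0,255),1)
cv2.imwrite("pics/c7.png",np.hstack([a,b]))
```

```text
(no output)
```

View pics/c7.png

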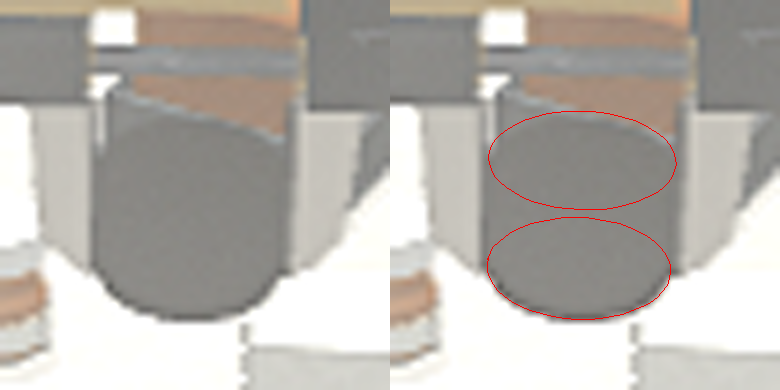

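The cap hangs upright and matches the predicted outline. I'll lower it now.

Request:
{"name": "drive_tool", "arguments": {
  "series": [0, 0, 1, 0, 0, 0, 1, 0, 0, 3.5, 0, 0, 0, 1, 0, 0, 6.5, 0, 0, 0, 1, 0, 0, 9.5, 0, 0, 0, 1, 0, 0, 12, 0, 0, 0, 1, 0, 0, 14, 0, 0, 0, 1, 0, 0, 15.5, 0, 0, 0, 1, 0, 0, 16.4, 0, 0, 0, 1, 0, 0, 16.4, 0, 0, 0, 1]
}}

```text
time: 31.2
tool_pos: [0.5095, 0.1983, 0.0386]
eef_rot: [[-0.127, 0.992, -0.001], [0.992, 0.127, -0.0], [-0.0, -0.001, -1.0]]
ft_force: [-0.5, -0.9, 0.2]
grip_width: 0.0519
grasp_force: 20.0
```

Request:
{"name": "drive_tool", "arguments": {
  "series": [0, 0, 0.1, 0, 0, 0, 1, 0, 0, 0.2, 0, 0, 0, 1, 0, 0, 0.3, 0, 0, 0, 1, 0, 0, 0.3, 0, 0, 0, 1]
}}

```text
time: 31.7
tool_pos: [0.5097, 0.1984, 0.0361]
eef_rot: [[-0.127, 0.992, 0.0], [0.992, 0.127, -0.0], [-0.0, 0.0, -1.0]]
ft_force: [0.2, 0.2, -1.0]
grip_width: 0.0517
grasp_force: 20.0
```

Request:
{"name": "drive_tool", "arguments": {
  "series": [0, 0, 0.05, 0, 0, 0, 1, 0, 0, 0.1, 0, 0, 0, 1, 0, 0, 0.15, 0, 0, 0, 1, 0, 0, 0.2, 0, 0, 0, 1, 0, 0, 0.2, 0, 0, 0, 1]
}}

```text
time: 32.33
tool_pos: [0.5096, 0.1984, 0.0339]
eef_rot: [[-0.127, 0.992, -0.0], [0.992, 0.127, -0.0], [-0.0, -0.0, -1.0]]
ft_force: [-0.1, 0.3, -1.6]
grip_width: 0.0517
grasp_force: 20.0
```

Request:
{"name": "drive_tool", "arguments": {
  "series": [0, 0, 0.04, 0, 0, 0, 1, 0, 0, 0.08, 0, 0, 0, 1, 0, 0, 0.08, 0, 0, 0, 1]
}}

```text
time: 32.7
tool_pos: [0.5097, 0.1984, 0.0332]
eef_rot: [[-0.127, 0.992, -0.0], [0.992, 0.127, -0.0], [-0.0, -0.0, -1.0]]
ft_force: [-0.4, 0.4, -0.6]
grip_width: 0.0517
grasp_force: 20.0
```

Request:
{"name": "drive_tool", "arguments": {
  "series": [0, 0, 0.04, 0, 0, 0, 1, 0, 0, 0.08, 0, 0, 0, 1, 0, 0, 0.08, 0, 0, 0, 1]
}}

```text
time: 33.08
tool_pos: [0.5097, 0.1984, 0.0329]
eef_rot: [[-0.127, 0.992, 0.0], [0.992, 0.127, -0.0], [-0.0, 0.0, -1.0]]
ft_force: [-1.6, -1.4, 5.6]
grip_width: 0.052
grasp_force: 20.0
```

Contact at 5.6 N. I'll open partly, go straight up, then open fully.

Request:
{"name": "drive_tool", "arguments": {
  "series": [0, 0, -0.03, 0, 0, 0, -0.2, 0, 0, -0.03, 0, 0, 0, -0.4, 0, 0, -0.03, 0, 0, 0, -0.4, 0, 0, -0.03, 0, 0, 0, -0.4]
}}

```text
time: 33.58
tool_pos: [0.5097, 0.1984, 0.0326]
eef_rot: [[-0.127, 0.992, -0.0], [0.992, 0.127, -0.0], [-0.0, -0.0, -1.0]]
ft_force: [-0.1, 0.1, 0.6]
grip_width: 0.0644
grasp_force: 0.0
```

Request:
{"name": "drive_tool", "arguments": {
  "series": [0, 0, -0.5, 0, 0, 0, -0.4, 0, 0, -1.5, 0, 0, 0, -0.4, 0, 0, -4, 0, 0, 0, -0.4, 0, 0, -8, 0, 0, 0, -0.4, 0, 0, -13, 0, 0, 0, -0.4, 0, 0, -18, 0, 0, 0, -0.4, 0, 0, -20, 0, 0, 0, -0.4, 0, 0, -20, 0, 0, 0, -0.4]
}}

```text
time: 34.58
tool_pos: [0.5103, 0.1986, 0.235]
eef_rot: [[-0.127, 0.992, 0.005], [0.992, 0.127, 0.001], [0.0, 0.005, -1.0]]
ft_force: [0.8, -0.1, 0.0]
grip_width: 0.0643
grasp_force: 0.0
```

Run:
```python
from station import arm
import cv2,numpy as np
s=arm.read_state();print(s["tool_pos"],s["ft_force"],s["grip_width"])
im=arm.capture("side")["color"][140:340,220:420,::-1]
cv2.imwrite("pics/c8.png",np.clip(cv2.resize(im,None,fx=3,fy=3,interpolation=cv2.INTER_CUBIC)*1.6,0,255).astype(np.uint8))
```

```text
[0.51033462 0.19857994 0.23498649] [ 0.76695281 -0.08507825  0.00305772] 0.06431791797284593
```

View pics/c8.png

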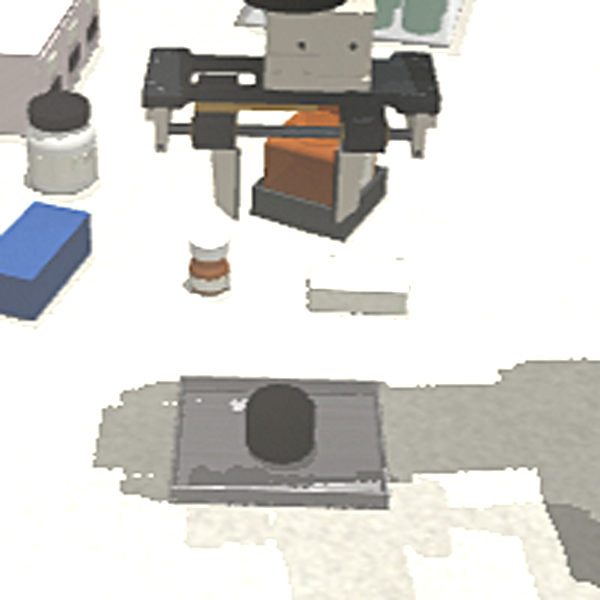

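The cap stands flat near the middle of the tray at about (281,423). The jar is seated and nothing else has moved.

```bash
python3 -c "
from station import arm
print(arm.hand_in())"
```

```text
the job is handed in; nothing more can be done
None
```

The job is handed in: the cap came off in two grips, about 640° of turning, and lies closed top up near the middle of the tray, with the jar still seated and nothing else seen to move; no verdict was returned.

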